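# Press a filter cell's retaining ring home and hold the lever

### The job

The filter cell (the round aluminium cup with a brass ring standing slightly proud of it) lies loose in the nest of the small lever press. While the press is still locked, slide the vee jaw shut until it holds the cell firmly in the fixed vee, right under the ram. Then flip the safety catch - the hook over the pin of the lever's hub - well clear of the pin, pull the lever down by its ball knob until the brass ring is fully home in the cell, and finish while still gripping the knob with the ram pressing firmly on the ring, as the adhesive must set under pressure; leave the catch open, and do not disturb the other things on the bench.

Things in the scene. Friction and masses are not known exactly. Their poses are not given: they have to be found in the camera images.
- press: Grey cast bench lever press, fixed on the bench, in profile: foot 120 x 215 mm, column left, head 110-195 mm high reaching right over the nest to y = -67 mm, lever and catch on the near face. Origin on the bench surface, below the lever's axis; x points away from the robot, y left (to the column), z up; turned by up to 0.25 rad. Vertical ram axis at (0, -35) mm, ram top z = 234 mm at rest
- vee_stop: Fixed steel vee block on the anvil, left of the ram axis, 17 mm high, open to the right (press -y). Origin: on the anvil on the ram axis, which is where a cell pushed fully into the vee stands
- seat (a point): Point on the ram axis 10 mm above the anvil: where the cell's middle must be to be pressed
- cell: Aluminium filter cell, a round cup 36 mm across, 20 mm high, 26 mm bore, loose on the anvil (z = 30 mm) between the two vees. Origin: centre of its underside. It starts 8-16 mm right of the seat and up to 5 mm off it to the near or far side; the jaw pushes it home. The ram's foot enters its bore only within 3 mm of the ram axis, else it lands on the rim
- ring (a joint): Depth in m by which the brass retaining ring (23 mm across) has been pressed into the cell: 0 at the start (standing 1.5 mm proud of the cell's rim), 0.005 fully home (3.5 mm below the rim). A push fit: it moves only under some 12 N from the ram and stays where it is pushed
- jaw (a joint): Travel in m of the sliding vee jaw toward the fixed vee (press +y, leftward): starts between 0 and 0.008, holds the cell in the seat at about 0.032, end of rail 0.042. Friction about 3 N; it stays where it is left
- jaw_pad: The two hardened vee faces at the left end of the sliding jaw, 17 mm high, open to the left. Origin: at anvil height, where the axis of a cell seated in this vee would be
- jaw_mid (a point): Point of the sliding jaw where the middle of a cell seated in its vee would be (10 mm above the anvil); it meets point seat when the jaw is shut on a seated cell
- jaw_grip (a point): Centre, 66 mm above the bench, of the black round button (22 mm across, z = 57-75 mm, on a 14 mm stem from the carriage top at z = 42 mm) at the right end of the sliding jaw, 100 mm right of jaw_mid: push it leftward (press +y) or pinch it from above. The rail ends 210 mm right of the press origin
- catch (a joint): Angle in rad of the safety catch, a flat steel hook hinged on the head: 0 = dropped over the hub's pin, lever locked; grows as the hook swings up and to the left; off the pin from about 0.2, stop at 1.25. The hinge is stiff (0.03 N m): it stays where it is left
- catch_tab (a point): Centre of the black thumb tab of the catch, 16 mm (press x) x 7 mm x 20 mm, 48 mm from the catch's axis on a 7 mm stem; at the start it points nearly straight up (8 degrees to the right). Pushing it to the left (press +y) flips the catch about its axis
- catch_pivot (a point): The catch's axis (along press x)
- lever (a joint): Angle (rad) of the lever: 0 at rest, 70 degrees above level, leaning right; grows as the knob is pulled right and down in the press y-z plane; the foot meets the ring at about 0.75, ring home at about 0.92, stop 1.15. A spring returns it: 3 N at the knob at rest, 5 N at the end, 3 N more push the ring in. The ram goes down 30 mm per rad: 1 N at the knob is 5 N at the ram. Locked by the catch
- lever_pivot (a point): The lever's axis (along press x), at the lever's plane: the knob runs on a circle of 150 mm about it
- lever_knob: Black ball knob, 28 mm in diameter, at the end of the 12 mm thick lever, 150 mm from its axis. Origin at the ball's centre (about 296 mm above the bench at rest, 200 mm with the ring home)
- ram_foot: Round steel foot of the ram, 20 mm in diameter, 12 mm high. Origin at the centre of its lower face (74 mm above the bench at rest); it goes straight down
- eyepiece: Black eyepiece, 35 mm across, 50 mm high, standing loose left of the press: leave alone. Origin under its centre
- objective: White microscope objective, 26 mm across, 45 mm high, standing loose behind the press on the right: leave alone. Origin under its centre
- canister: White screw canister, 39 mm across, 56 mm high, standing loose well to the right of the press, near the carton: leave alone. Origin under its centre

How it is judged:
By the outcome, as a careful person would: the job done as asked, in the order asked, and still so for the second after the job is handed in, while the arm keeps its last pose, push and grip.
It also fails if it takes over 58 s, if anything falls off the work surface, if the arm or the gripper's body presses on something with over 40 N, if the wrist force passes 120 N, or if a joint passes its speed limit or range.

### The arm

A 6-joint arm with a two-finger parallel gripper is mounted at the origin on a cart in front of the work surface, level with it; the furniture and walls round the work are solid. World frame = base frame: x ahead of the robot, y to its left, z up, the work surface at z = 0. Lengths are in m, angles in rad, forces in N, time in s.
With the tool pointing down it reaches from about 0.275 to 0.825 m from the base axis. Payload 5.2 kg.
Tool frame: the origin (TCP) lies at the very end of the fingers, on their centre line; the grasp point (between the pads) lies 19 mm behind it; z points along the fingers, y is the line along which they close (so a half turn about z gives the same grasp; the last joint's range is limited). The gripper opens to 93 mm and grips with 3 to 60 N. Pads are 15 mm wide; open, the fingers measure 128 mm over their backs; the gripper's body (75 mm by 188 mm) begins 65 mm behind the grasp point.
Start: joints at [-1.46, 0.259, 1.535, -0, 1.348, -0.203], TCP at [0.17, -0.523, 0.182] pointing down, gripper open.
Joint ranges: [-3.14, 3.14], [-0.91, 2.08], [0.19, 2.58], [-1.22, 4.36], [0.22, 2.71], [-3.12, 3.12]. Speed limits (rad/s): [2.57, 2.57, 3.14, 3.14, 3.14, 3.14].

### API

Orientations are given as a rotation vector (axis times angle).
In Python, from plant import observe, get_image, get_calibration, finish_job, recognise, trace, landmark_of gives the robot as it stands.
- The arm moves only by the shell command python3 -m inch 'ROWS'. ROWS is JSON, a list of rows, each a list of 5 numbers: the closure, from 0 (fully open) to 1 (shut), then the shift along the world's x, y, z as a fraction of full scale, then the turn about the world's z as a fraction of full scale. In form: [[jaw, x, y, z, turn], ...]. A call has 1 to 8 rows; each row is the pose to reach, as a shift and turn from the pose commanded when the call began; what a row does not reach only later rows make up. Full scale, the value 1, is 0.25 m for a shift and 30 degrees for a turn. A row lasts 1/10 s, in which the tool goes at most 50 mm and 8.59 degrees, less where a joint would pass 70% of its speed; a pose out of reach is approached as far as the arm can. A call with a number of a shift or a turn outside -1 to 1 is refused whole. A call with a gripper value outside its range is refused whole. The fingers move at their own pace and stop on an object; the grip force is fixed at half the most. Time passes only in rows, so rows that repeat a pose let the fingers close. It gives the time, the measured TCP pose, the force, the opening and the grip force at its end, in the units of the state.
- observe(): the state, without advancing time (a new reading comes with each control period).
- get_image(name): name is "side" or "top"; returns (picture, depth): 400x640x3 uint8, red, green, blue; 400x640 float32, m along the optical axis (not along the pixel's ray), 0 where there is no reading.
- get_calibration(name): a dict with "mtx" (3x3 intrinsics, pixels), "R" (3x3) and "t" (3): a world point X has camera coordinates R X + t. Camera axes: x right, y down, z forward; pixel columns grow to the right and rows downward; lengths in m; the calibration is good to about 2 mm. A picture is of the moment at which its call begins. get_calibration takes no time and is no camera call.
- finish_job(): hands the job in; it is judged then, once.
Trained networks look in the newest picture that a camera, given by its name, has taken for a name from the list of things; names that differ only in an ending like _2 or _b are one class to them, and where a whole thing is asked for, a point or a joint stands for the part that bears it (a point fixed in the world has none). Each returns a list of dicts, best first, with "conf" (0 to 1); they miss things now and then, are a little off and sometimes report something else, mostly with a low value. They report only what shows in the picture. A call takes as long as a camera call.
- recognise(camera, label): "position" ([x, y, z] in m, in world coordinates, good to about 4 mm: the middle of the surface that is visible of it).
- trace(camera, label): "pixels" (400x640 bool, what is visible of it).
- landmark_of(camera, label): "position" ([x, y, z] in m, in world coordinates, good to about 4 mm: a listed point, or the origin of a listed thing).
The state is a dict: "clock": time; "q": joint angles; "qvel": joint speeds; "effort": joint torques, N m; "tcp_pos": TCP position; "tcp_rot": TCP orientation; "ft_force": force on the tool from outside, world axes, zero at the start; "ft_torque": the same for the moment, N m; "opening": opening from 0.0 (shut) to 1.0 (fully open); "grip_force": force on a finger pad.
Only numpy, scipy, OpenCV 4.12 (cv2) and the standard library are available. Lean on these libraries where they do the work, as an engineer would, in place of code of your own. Each camera call takes 0.05 s, during which the arm holds its last target. There are 200 camera calls.

## Working session

There is one attempt and no reset: what is moved stays moved. The work goes in short steps, Python scripts to look and compute and a shell command to move; the robot and the scene stay as the last step left them, time stands still between calls to the robot, and variables do not carry over. Pictures are saved under pics/ and viewed, at most 10 in all, crops included, and the job is handed in when it is done.

```bash
mkdir -p pics; cat > h.py <<'E'
import numpy as np,cv2
from plant import *
E
python3 - <<'E'
from h import *
for c in("side","top"):
    p,d=get_image(c); cv2.imwrite(f"pics/{c}0.png",p[:,:,::-1])
    for l in["press","vee_stop","seat","cell","jaw_pad","jaw_mid","jaw_grip","catch_tab","catch_pivot","lever_pivot","lever_knob","ram_foot","eyepiece","objective","canister"]:
        r=landmark_of(c,l)
        print(c,l,[(np.round(x["position"],3).tolist(),round(x["conf"],2)) for x in r[:2]])
s=observe();print(s["clock"],s["tcp_pos"],s["tcp_rot"],s["ft_force"],s["opening"])
E
```

```text
side press [([0.53, 0.052, -0.0], 0.6)]
side vee_stop [([0.47, 0.041, 0.153], 0.42)]
side seat []
side cell []
side jaw_pad []
side jaw_mid []
side jaw_grip [([0.557, -0.111, 0.064], 0.57)]
side catch_tab []
side catch_pivot []
side lever_pivot [([0.469, 0.04, 0.153], 0.98)]
side lever_knob []
side ram_foot [([0.561, -0.109, 0.063], 0.47)]
side eyepiece [([0.537, 0.052, -0.0], 0.22)]
side objective [([0.706, -0.083, 0.001], 0.56)]
side canister [([0.481, -0.378, -0.002], 0.55)]
top press []
top vee_stop []
top seat [([0.542, 0.014, 0.04], 0.73)]
top cell [([0.546, 0.008, 0.03], 0.48), ([0.477, 0.099, 0.155], 0.26)]
top jaw_pad [([0.543, -0.015, 0.03], 0.42), ([0.56, -0.11, 0.062], 0.22)]
top jaw_mid [([0.544, -0.011, 0.039], 0.47)]
top jaw_grip [([0.56, -0.11, 0.066], 0.64)]
top catch_tab [([0.479, 0.09, 0.204], 0.67)]
top catch_pivot [([0.48, 0.099, 0.157], 0.6), ([0.704, -0.085, -0.003], 0.51)]
top lever_pivot [([0.467, 0.038, 0.156], 0.65)]
top lever_knob [([0.474, -0.017, 0.293], 0.55)]
top ram_foot []
top eyepiece [([0.567, 0.357, -0.002], 0.39), ([0.479, 0.092, 0.203], 0.37)]
top objective [([0.568, 0.36, -0.003], 0.75), ([0.703, -0.082, -0.0], 0.43)]
top canister [([0.539, 0.012, 0.032], 0.44)]
1.6 [ 0.16979561 -0.52314813  0.18207457] [3.10296582e+00 4.90879754e-01 1.67270370e-05] [-0.63866928 -0.40941261  0.19504042] 0.9987586152541186
```

View pics/side0.png

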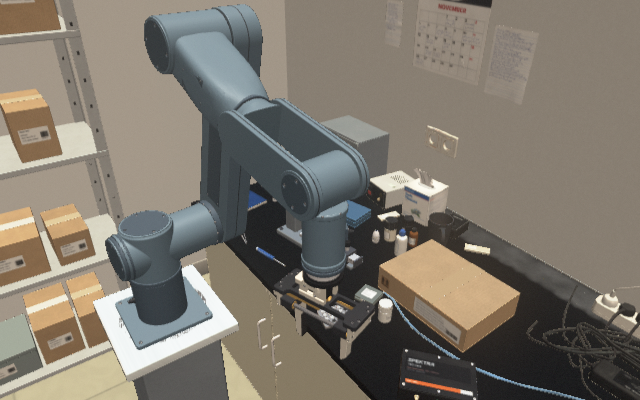

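View pics/top0.png

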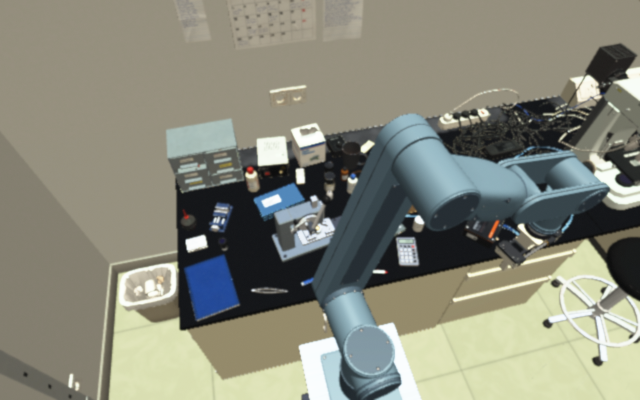

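The side camera's view is blocked by the arm. The top view shows the press at about (300,230), with the knob and catch near (310,205). Its landmarks agree with a press yaw of about 0.13 rad. I'll turn the fingers' closing line along press x and move to the right of the jaw button.

```bash
python3 -m inch '[[1,0,0,0.28,0.25],[1,0.15,0.15,0.28,0.5],[1,0.4,0.35,0.28,0.75],[1,0.5,0.5,0.28,1],[1,0.7,0.65,0.28,1],[1,0.85,0.8,0.28,1],[1,1,0.95,0.28,1],[1,1,0.95,0.28,1]]'; python3 -m inch '[[1,0.1,0.1,0,0.25],[1,0.25,0.25,0,0.5],[1,0.4,0.4,0,0.75],[1,0.5,0.5,0,1],[1,0.57,0.5,0,1],[1,0.57,0.5,0,1],[1,0.57,0.5,0,1]]'; python3 -m inch '[[1,0,0,0,0.25],[1,0,0,0,0.5],[1,0,0,0,0.67],[1,0,0,0,0.67]]'
python3 - <<'E'
from h import *
for c in("side","top"):
    p,d=get_image(c); cv2.imwrite(f"pics/{c}1.png",p[:,:,::-1])
    for l in["seat","vee_stop","cell","jaw_mid","jaw_grip","catch_tab","catch_pivot","lever_pivot","lever_knob","press"]:
        for k in range(2):
            r=landmark_of(c,l)
            print(c,l,[(np.round(x["position"],3).tolist(),round(x["conf"],2)) for x in r[:1]])
            get_image(c)
s=observe();print(s["clock"],s["tcp_pos"],s["tcp_rot"],s["ft_force"],s["opening"])
E
```

```text
clock: 2.4
tcp_pos: [0.4211, -0.284, 0.2523]
tcp_rot: [2.87, 1.277, 0.0]
ft_force: [0.8, -0.6, 1.0]
opening: 0.36
grip_force: 0.0
clock: 3.1
tcp_pos: [0.5619, -0.1606, 0.2516]
tcp_rot: [-2.441, -1.976, 0.001]
ft_force: [0.3, -0.9, -0.0]
opening: 0.003
grip_force: 0.0
clock: 3.5
tcp_pos: [0.5611, -0.1616, 0.2523]
tcp_rot: [-2.061, -2.371, 0.0]
ft_force: [0.1, 0.2, -0.6]
opening: 0.007
grip_force: 0.0
side seat [([0.536, 0.015, 0.04], 0.75)]
side seat [([0.534, 0.017, 0.042], 0.89)]
side vee_stop [([0.481, -0.008, 0.296], 0.69)]
side vee_stop [([0.539, 0.013, 0.03], 0.65)]
side cell [([0.543, 0.003, 0.03], 0.43)]
side cell [([0.544, 0.007, 0.029], 0.39)]
side jaw_mid [([0.544, -0.013, 0.039], 0.65)]
side jaw_mid [([0.543, -0.016, 0.042], 0.88)]
side jaw_grip [([0.558, -0.113, 0.064], 0.93)]
side jaw_grip [([0.559, -0.111, 0.063], 0.95)]
side catch_tab [([0.482, 0.092, 0.201], 0.44)]
side catch_tab [([0.483, 0.09, 0.204], 0.62)]
side catch_pivot [([0.476, 0.098, 0.154], 0.92)]
side catch_pivot [([0.478, 0.099, 0.155], 0.89)]
side lever_pivot [([0.468, 0.042, 0.151], 0.8)]
side lever_piv
[... 473 characters left out ...]
op jaw_mid [([0.543, -0.013, 0.042], 0.95)]
top jaw_mid [([0.545, -0.014, 0.037], 0.87)]
top jaw_grip [([0.563, -0.112, 0.062], 0.6)]
top jaw_grip [([0.563, -0.11, 0.062], 0.7)]
top catch_tab []
top catch_tab [([0.54, 0.017, 0.029], 0.45)]
top catch_pivot []
top catch_pivot [([0.536, 0.048, -0.004], 0.34)]
top lever_pivot [([0.469, 0.039, 0.153], 0.95)]
top lever_pivot [([0.468, 0.041, 0.156], 0.73)]
top lever_knob [([0.54, -0.018, 0.03], 0.69)]
top lever_knob []
top press [([0.536, 0.049, 0.003], 0.8)]
top press [([0.539, 0.05, 0.002], 0.57)]
7.6 [ 0.56229666 -0.1606409   0.25204484] [-2.05937801e+00 -2.37244523e+00 -1.91781528e-05] [-0.02018801  0.20179846 -0.14963969] 0.010793255618409438
```

```bash
python3 -m inch '[[1,0.024,0,-0.2,0.04],[1,0.024,0,-0.4,0.04],[1,0.024,0,-0.6,0.04],[1,0.024,0,-0.7,0.04],[1,0.024,0,-0.76,0.04],[1,0.024,0,-0.76,0.04]]'; python3 -m inch '[[1,-0.008,0.05,0,0],[1,-0.016,0.1,0,0],[1,-0.02,0.125,0,0],[1,-0.026,0.16,0,0],[1,-0.032,0.195,0,0],[1,-0.032,0.195,0,0]]'
python3 - <<'E'
from h import *
for c in("side","top"):
    p,d=get_image(c); cv2.imwrite(f"pics/{c}2.png",p[:,:,::-1])
p=cv2.resize(cv2.imread("pics/side2.png")[150:310,200:420],None,fx=3.5,fy=3.5,interpolation=2);cv2.imwrite("pics/s2c.png",p)
E
```

```text
clock: 8.2
tcp_pos: [0.5663, -0.1597, 0.0593]
tcp_rot: [-2.031, -2.39, 0.002]
ft_force: [-1.0, -0.2, -0.1]
opening: 0.005
grip_force: 0.0
clock: 8.8
tcp_pos: [0.5601, -0.1104, 0.0624]
tcp_rot: [2.033, 2.395, 0.0]
ft_force: [0.3, 0.1, 0.4]
opening: 0.001
grip_force: 0.0
```

View pics/s2c.png

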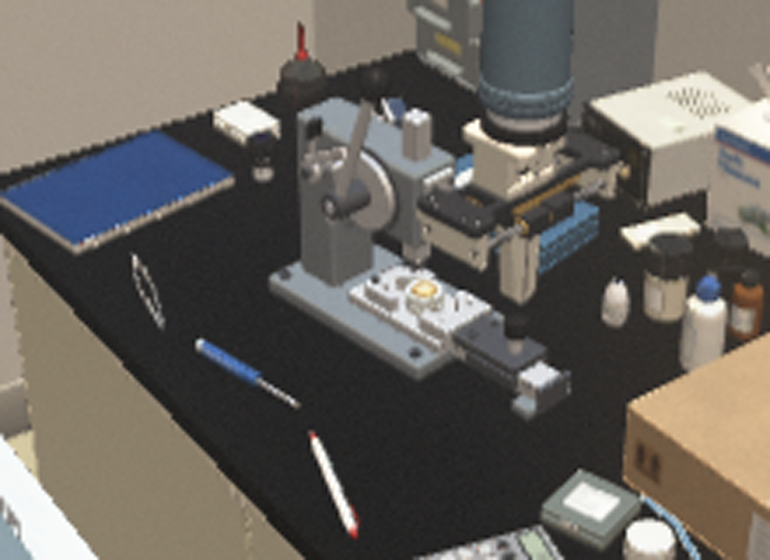

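The button is at (515,325) in the crop and the finger tip at (515,290). The contact force is zero, so I'll check this by projecting the points.

```bash
cat >> h.py <<'E'
def proj(c,X):
    k=get_calibration(c);x=np.array(k["mtx"])@(np.array(k["R"])@np.array(X)+np.array(k["t"]).ravel());return x[:2]/x[2]
E
python3 - <<'E'
from h import *
s=observe();print(s["tcp_pos"],s["ft_force"])
for c in("side","top"):
    get_image(c)
    for l in["cell","jaw_mid","jaw_grip","seat"]:
        r=landmark_of(c,l)
        print(c,l,[(np.round(x["position"],3).tolist(),round(x["conf"],2),proj(c,x["position"]).round()) for x in r[:1]])
p=proj("side",s["tcp_pos"]);print(p,(p-[200,150])*3.5)
k=get_calibration("side");print(-np.array(k["R"]).T@np.array(k["t"]).ravel())
E
```

```text
[ 0.56044848 -0.11169574  0.06230114] [ 0.46705857  0.05772661 -0.05130261]
side cell [([0.478, -0.008, 0.296], 0.74, array([306., 173.]))]
side jaw_mid [([0.542, -0.015, 0.042], 0.55, array([324., 237.]))]
side jaw_grip [([0.562, -0.109, 0.064], 0.9, array([347., 243.]))]
side seat [([0.539, 0.017, 0.04], 0.6, array([318., 234.]))]
top cell [([0.541, -0.014, 0.033], 0.66, array([322., 229.]))]
top jaw_mid [([0.544, -0.013, 0.037], 0.95, array([321., 227.]))]
top jaw_grip [([0.56, -0.111, 0.068], 0.56, array([345., 214.]))]
top seat [([0.542, 0.013, 0.041], 0.89, array([315., 229.]))]
[346.95401869 244.37456577] [514.33906542 330.31098021]
[-0.23297182 -1.08314196  0.94986836]
```

```bash
python3 - <<'E'
from h import *
k=get_calibration("side");K,R,t=[np.array(k[x]) for x in("mtx","R","t")];t=t.ravel()
p,d=get_image("side")
for v in range(216,256,3):
    o=[]
    for u in(343,346,349):
        X=R.T@(d[v,u]*np.linalg.inv(K)@[u,v,1]-t); o.append((X.round(3).tolist(),p[v,u].tolist()))
    print(v,*o)
c=cv2.resize(p[190:290,300:400,::-1],None,fx=6,fy=6,interpolation=0);cv2.imwrite("pics/s3c.png",c)
E
```

```text
216 ([0.533, -0.122, 0.183], [125, 115, 104]) ([0.524, -0.148, 0.2], [132, 125, 122]) ([0.536, -0.146, 0.195], [113, 103, 93])
219 ([0.507, -0.155, 0.199], [79, 74, 74]) ([0.543, -0.124, 0.17], [122, 112, 99]) ([0.558, -0.121, 0.163], [152, 140, 123])
222 ([0.544, -0.109, 0.151], [129, 118, 105]) ([0.546, -0.121, 0.157], [134, 122, 108]) ([0.557, -0.122, 0.153], [156, 145, 126])
225 ([0.54, -0.115, 0.145], [130, 120, 106]) ([0.544, -0.124, 0.148], [134, 123, 108]) ([0.556, -0.123, 0.143], [158, 146, 127])
228 ([0.544, -0.11, 0.13], [142, 132, 116]) ([0.547, -0.12, 0.134], [132, 123, 108]) ([0.557, -0.123, 0.131], [159, 147, 128])
231 ([0.548, -0.106, 0.115], [141, 130, 114]) ([0.548, -0.12, 0.123], [123, 113, 100]) ([0.561, -0.119, 0.117], [158, 145, 127])
234 ([0.644, 0.014, -0.001], [72, 67, 63]) ([0.548, -0.121, 0.112], [122, 113, 100]) ([0.558, -0.123, 0.109], [157, 145, 127])
237 ([0.634, 0.001, -0.002], [44, 44, 44]) ([0.642, -0.005, -0.002], [44, 44, 44]) ([0.645, -0.018, 0.004], [78, 73, 65])
240 ([0.605, -0.036, 0.018], [136, 138, 133]) ([0.56, -0.106, 0.076], [53, 50, 49]) ([0.567, -0.113, 0.077], [52, 50, 49])
243 ([0.571, -0.078, 0.044], [95, 97, 100]) ([0.549, -0.121, 0.077], [48, 44, 43]) ([0.56, -0.122, 0.073], [46, 44, 42])
246 ([0.562, -0.09, 0.043], [93, 94, 100]) ([0.552, -0.117, 0.062], [41, 38, 38]) ([0.562, -0.121, 0.061], [45, 41, 39])
249 ([0.551, -0.105, 0.044], [93, 95, 100]) ([0.556, -0.114, 0.048], [139, 130, 122]) ([0.568, -0.114, 0.042], [105, 102, 102])
252 ([0.539, -0.119, 0.046], [93, 94, 102]) ([0.553, -0.118, 0.04], [95, 97, 102]) ([0.558, -0.127, 0.043], [96, 96, 101])
255 ([0.54, -0.12, 0.034], [64, 62, 61]) ([0.54, -0.133, 0.042], [73, 71, 73]) ([0.554, -0.132, 0.036], [60, 57, 56])
```

View pics/s3c.png

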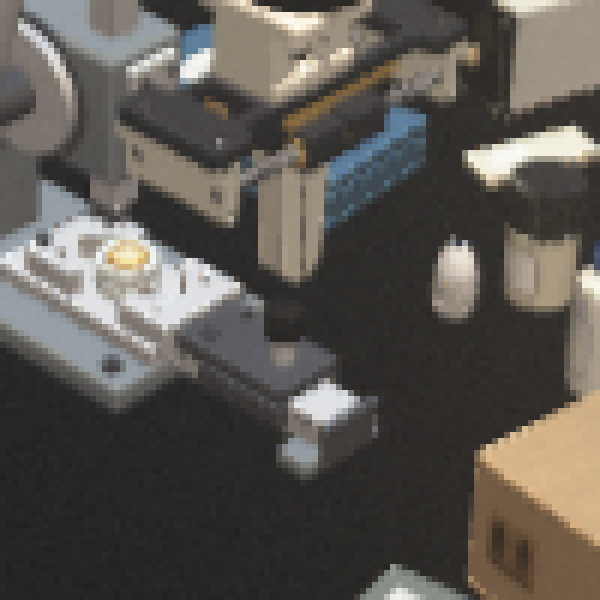

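```bash
python3 - <<'E'
from h import *
a=np.array
im=cv2.imread("pics/side0.png");y=a([np.cos(np.radians(108)),np.sin(np.radians(108)),0])
for s in(-.0,.047,-.047,.064,-.064):
    q=proj("side",a([.1698,-.5231,.182])+s*y);cv2.circle(im,tuple(int(v) for v in q),1,(0,0,255),-1)
im2=cv2.imread("pics/side1.png")
for z in(.252,.292):
    q=proj("side",a([.5623,-.1606,z]));cv2.circle(im2,tuple(int(v) for v in q),1,(0,0,255),-1)
o=np.hstack([cv2.resize(im[260:380,250:400],None,fx=2.6,fy=4,interpolation=0),cv2.resize(im2[130:250,280:430],None,fx=2.6,fy=4,interpolation=0)])
cv2.imwrite("pics/cmp.png",o)
E
```

```text
(no output)
```

View pics/cmp.png

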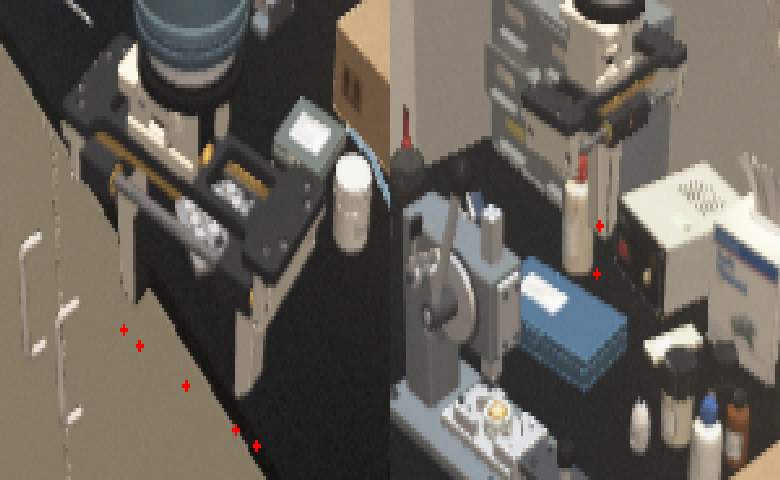

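The finger tip is really about 34 mm higher than the reported TCP. Depth puts it at about 0.10 m against a TCP of 0.062, and the offset is the same with the gripper open or shut. So the tool passed over the button without touching it. I'll back off, go 34 mm lower and push again.

```bash
python3 -m inch '[[1,0.03,-0.195,0,0],[1,0.03,-0.195,0,0],[1,0.03,-0.195,-0.14,0],[1,0.03,-0.195,-0.14,0],[1,0.022,-0.14,-0.14,0],[1,0.016,-0.1,-0.14,0],[1,0.012,-0.07,-0.14,0],[1,0.012,-0.07,-0.14,0]]'; python3 -m inch '[[1,-0.003,0.02,0,0],[1,-0.006,0.04,0,0],[1,-0.009,0.06,0,0],[1,-0.012,0.08,0,0],[1,-0.012,0.08,0,0]]'
python3 - <<'E'
from h import *
k=get_calibration("side");K,R,t=[np.array(k[x]) for x in("mtx","R","t")];t=t.ravel()
p,d=get_image("side");cv2.imwrite("pics/s4c.png",cv2.resize(p[190:290,290:390,::-1],None,fx=6,fy=6,interpolation=0))
for l in["jaw_mid","jaw_grip","cell"]:
        r=landmark_of("side",l);print(l,[(np.round(x["position"],3).tolist(),round(x["conf"],2)) for x in r[:1]])
E
```

```text
clock: 10.25
tcp_pos: [0.5637, -0.128, 0.0282]
tcp_rot: [2.031, 2.395, 0.001]
ft_force: [0.7, 0.0, -0.1]
opening: 0.002
grip_force: 0.0
clock: 10.75
tcp_pos: [0.5605, -0.1088, 0.0273]
tcp_rot: [2.034, 2.394, 0.001]
ft_force: [0.9, -1.8, 1.5]
opening: 0.004
grip_force: 0.9
jaw_mid [([0.54, 0.007, 0.041], 0.94)]
jaw_grip [([0.556, -0.088, 0.064], 0.62)]
cell [([0.541, 0.007, 0.029], 0.57)]
```

View pics/s4c.png

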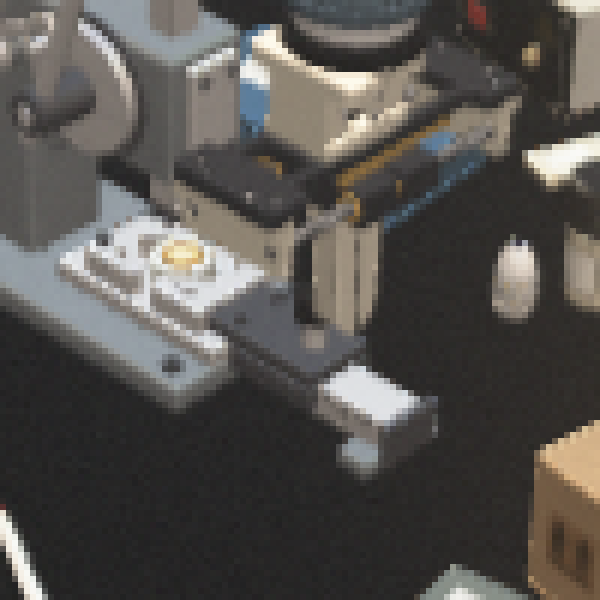

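The tool now touches the button, and the jaw is moving (jaw_mid went from -0.014 to 0.007). I'll keep pushing in small steps until the force rises.

```bash
python3 -m inch '[[1,-0.002,0.014,0,0],[1,-0.003,0.02,0,0],[1,-0.003,0.02,0,0]]';  python3 -m inch '[[1,-0.001,0.008,0,0],[1,-0.001,0.008,0,0]]';python3 -m inch '[[1,-0.001,0.008,0,0],[1,-0.001,0.008,0,0]]'; python3 - <<'E'
from h import *
for k in range(2):
  get_image("side")
  for l in["jaw_mid","jaw_grip","cell","seat"]:
        r=landmark_of("side",l);print(l,[(np.round(x["position"],3).tolist(),round(x["conf"],2)) for x in r[:1]])
E
```

```text
clock: 11.25
tcp_pos: [0.5592, -0.1042, 0.0267]
tcp_rot: [-2.034, -2.393, 0.001]
ft_force: [0.4, -2.5, -1.1]
opening: 0.006
grip_force: 1.5
clock: 11.45
tcp_pos: [0.5589, -0.1023, 0.0268]
tcp_rot: [-2.034, -2.393, 0.001]
ft_force: [0.0, -3.8, -2.7]
opening: 0.006
grip_force: 1.8
clock: 11.65
tcp_pos: [0.5589, -0.1017, 0.0268]
tcp_rot: [2.033, 2.393, -0.003]
ft_force: [-1.3, -8.2, -4.0]
opening: 0.007
grip_force: 4.1
jaw_mid [([0.54, 0.012, 0.042], 0.78)]
jaw_grip [([0.552, -0.083, 0.066], 0.63)]
cell [([0.537, 0.018, 0.028], 0.64)]
seat [([0.54, 0.015, 0.04], 0.61)]
jaw_mid [([0.538, 0.014, 0.042], 0.84)]
jaw_grip [([0.554, -0.083, 0.065], 0.84)]
cell [([0.537, 0.012, 0.03], 0.56)]
seat [([0.538, 0.016, 0.04], 0.59)]
```

```bash
python3 -m inch '[[1,-0.001,0.008,0,0],[1,-0.001,0.008,0,0]]';  python3 -m inch '[[1,-0.001,0.008,0,0],[1,-0.001,0.008,0,0]]'
```

```text
clock: 12.35
tcp_pos: [0.5588, -0.1015, 0.0269]
tcp_rot: [2.032, 2.392, -0.006]
ft_force: [-1.0, -13.3, -4.1]
opening: 0.005
grip_force: 6.7
clock: 12.55
tcp_pos: [0.5589, -0.1014, 0.0269]
tcp_rot: [2.03, 2.391, -0.008]
ft_force: [-1.1, -19.3, -5.7]
opening: 0.003
grip_force: 9.5
```

```bash
python3 -m inch '[[1,-0.001,0.008,0,0],[1,-0.001,0.008,0,0],[1,0.03,-0.2,0,0],[1,0.03,-0.2,0.1,0],[1,0.03,-0.2,0.3,0],[1,0.03,-0.2,0.5,0],[1,0.03,-0.2,0.7,0],[1,0.03,-0.2,0.9,0]]';  python3 -m inch '[[1,0,0,0.1,0],[1,0,0,0.27,0],[1,0,0,0.27,0]]'
```

```text
clock: 13.35
tcp_pos: [0.5655, -0.145, 0.2541]
tcp_rot: [-2.033, -2.393, -0.002]
ft_force: [-0.0, -0.7, -1.5]
opening: 0.002
grip_force: 0.0
clock: 13.65
tcp_pos: [0.5681, -0.1461, 0.3261]
tcp_rot: [2.027, 2.388, 0.007]
ft_force: [0.4, -0.2, 0.2]
opening: 0.007
grip_force: 0.0
```

```bash
python3 - <<'E'
from h import *
get_image("side")
for l in["jaw_mid","cell","seat","catch_tab","catch_pivot","lever_knob"]:
  for k in range(2):
        r=landmark_of("side",l);print(l,[(np.round(x["position"],3).tolist(),round(x["conf"],2)) for x in r[:1]])
k=get_calibration("side");K,R,t=[np.array(k[x]) for x in("mtx","R","t")];t=t.ravel()
p,d=get_image("side");m=trace("side","catch_tab")
if m:
  v,u=np.nonzero(m[0]["pixels"]);X=(R.T@((d[v,u]*(np.linalg.inv(K)@np.c_[u,v,u*0+1].T))-t[:,None])).T;print(m[0]["conf"],len(u),np.percentile(X,[5,50,95],axis=0).round(3))
print(observe()["tcp_pos"],observe()["clock"])
E
```

```text
jaw_mid [([0.536, 0.016, 0.039], 0.79)]
jaw_mid [([0.536, 0.016, 0.039], 0.79)]
cell [([0.57, 0.356, -0.001], 0.66)]
cell [([0.57, 0.356, -0.001], 0.66)]
seat [([0.537, 0.014, 0.039], 0.64)]
seat [([0.537, 0.014, 0.039], 0.64)]
catch_tab [([0.533, 0.014, 0.039], 0.67)]
catch_tab [([0.533, 0.014, 0.039], 0.67)]
catch_pivot [([0.477, 0.098, 0.156], 0.68)]
catch_pivot [([0.477, 0.098, 0.156], 0.68)]
lever_knob [([0.533, 0.052, 0.001], 0.72)]
lever_knob [([0.533, 0.052, 0.001], 0.72)]
0.62 112 [[0.47  0.062 0.158]
 [0.478 0.093 0.182]
 [0.495 0.121 0.214]]
[ 0.56604338 -0.14638565  0.31948776] 14.4
```

Jaw_mid now coincides with the seat, so the jaw is shut. Next I'll move to the right side of the catch tab.

```bash
python3 -m inch '[[1,-0.1,0.2,0,0],[1,-0.2,0.4,0,0],[1,-0.3,0.6,0,0],[1,-0.356,0.808,0,0],[1,-0.356,0.808,0,0],[1,-0.356,0.808,-0.2,0],[1,-0.356,0.808,-0.4,0],[1,-0.356,0.808,-0.608,0]]'; python3 -m inch '[[1,0,0,0,0]]'
python3 - <<'E'
from h import *
p,d=get_image("side");cv2.imwrite("pics/s5c.png",cv2.resize(p[120:220,250:350,::-1],None,fx=6,fy=6,interpolation=0))
E
```

```text
clock: 15.2
tcp_pos: [0.4772, 0.056, 0.1687]
tcp_rot: [2.032, 2.393, 0.002]
ft_force: [1.3, 0.5, -0.7]
opening: 0.001
grip_force: 0.0
clock: 15.3
tcp_pos: [0.4712, 0.0564, 0.1635]
tcp_rot: [-2.027, -2.385, 0.012]
ft_force: [-0.5, 0.2, 0.3]
opening: 0.008
grip_force: 0.0
```

View pics/s5c.png

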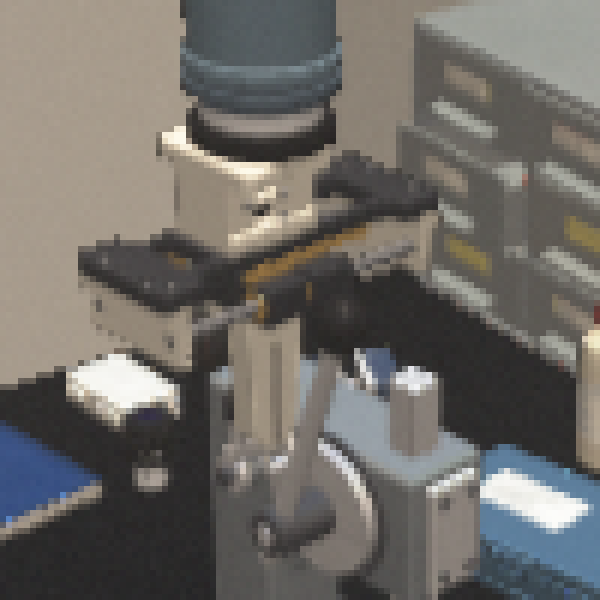

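The finger stands between the lever (330,400) and the tab (225,395). I'll push left.

```bash
python3 -m inch '[[1,-0.006,0.04,0,0],[1,-0.012,0.08,0,0],[1,-0.018,0.12,0,0],[1,-0.024,0.16,0,0],[1,-0.03,0.2,0,0],[1,-0.036,0.24,0,0],[1,-0.044,0.28,0,0],[1,-0.044,0.28,0,0]]'; python3 - <<'E'
from h import *
for c in("side","top"):
  get_image(c)
  for l in["catch_tab","catch_pivot"]:
    r=landmark_of(c,l);print(c,l,[(np.round(x["position"],3).tolist(),round(x["conf"],2)) for x in r[:1]])
print(observe()["tcp_pos"],observe()["ft_force"])
E
```

```text
clock: 16.15
tcp_pos: [0.4655, 0.1271, 0.1695]
tcp_rot: [-2.032, -2.395, -0.0]
ft_force: [0.0, 1.0, 0.0]
opening: 0.003
grip_force: 0.2
side catch_tab [([0.475, 0.126, 0.194], 0.54)]
side catch_pivot [([0.474, 0.101, 0.154], 0.79)]
top catch_tab []
top catch_pivot []
[0.46610731 0.1253138  0.16952446] [-0.35831678  0.52129538  0.74869117]
```

The catch is at about 0.75 rad. I'll push it slightly further, then retreat and go to the knob.

```bash
python3 -m inch '[[1,-0.004,0.02,-0.012,0],[1,-0.006,0.04,-0.016,0],[1,-0.008,0.055,-0.016,0],[1,-0.008,0.055,-0.016,0]]'; python3 -m inch '[[1,0,-0.03,0.02,0],[1,0,-0.05,0.2,0],[1,0,-0.05,0.4,0],[1,0,-0.05,0.6,0],[1,0,-0.05,0.76,0],[0,0,-0.05,0.76,0]]'; python3 - <<'E'
from h import *
for c in("side","top"):
 for k in range(2):
  get_image(c)
  for l in["catch_tab","catch_pivot","lever_knob","lever_pivot"]:
    r=landmark_of(c,l);print(c,l,[(np.round(x["position"],3).tolist(),round(x["conf"],2)) for x in r[:1]])
print(observe()["tcp_pos"],observe()["ft_force"])
p,d=get_image("side");cv2.imwrite("pics/s6c.png",cv2.resize(p[120:220,250:350,::-1],None,fx=6,fy=6,interpolation=0))
E
```

```text
clock: 16.85
tcp_pos: [0.4638, 0.1399, 0.1654]
tcp_rot: [-2.033, -2.394, 0.0]
ft_force: [-0.4, 0.1, -0.8]
opening: 0.006
grip_force: 0.0
clock: 17.45
tcp_pos: [0.4665, 0.1264, 0.3622]
tcp_rot: [2.029, 2.387, 0.012]
ft_force: [-0.6, -0.3, 0.2]
opening: 0.054
grip_force: 0.0
side catch_tab [([0.474, 0.128, 0.189], 0.41)]
side catch_pivot [([0.476, 0.099, 0.152], 0.68)]
side lever_knob [([0.478, -0.007, 0.298], 0.43)]
side lever_pivot [([0.464, 0.042, 0.155], 0.75)]
side catch_tab [([0.47, 0.04, 0.153], 0.72)]
side catch_pivot [([0.474, 0.102, 0.154], 0.89)]
side lever_knob [([0.482, -0.01, 0.298], 0.62)]
side lever_pivot []
top catch_tab []
top catch_pivot []
top lever_knob []
top lever_pivot []
top catch_tab []
top catch_pivot []
top lever_knob []
top lever_pivot []
[0.46405402 0.1268728  0.35560384] [0.75357024 0.61392897 0.72976082]
```

View pics/s6c.png

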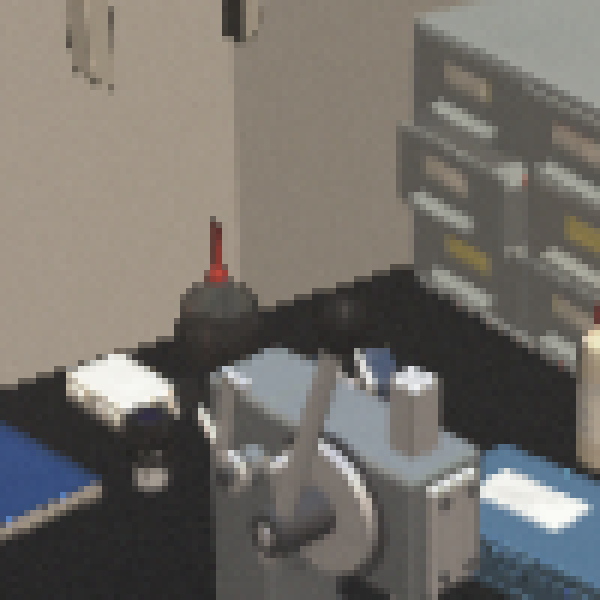

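The catch stem now leans up-left, from (235,470) to (205,410), clear of the pin. The knob is at (340,310). I'll move over the knob with the gripper open and descend.

```bash
python3 -m inch '[[0,0.01,-0.15,0,0],[0,0.03,-0.3,0,0],[0,0.048,-0.45,0,0],[0,0.048,-0.544,0,0],[0,0.048,-0.544,0,0],[0,0.048,-0.544,-0.2,0],[0,0.048,-0.544,-0.35,0],[0,0.048,-0.544,-0.45,0]]'; python3 -m inch '[[0,0,0,0,0],[0.3,0,0,0,0],[0.6,0,0,0,0]]'
python3 - <<'E'
from h import *
p,d=get_image("side");cv2.imwrite("pics/s7c.png",cv2.resize(p[120:220,260:360,::-1],None,fx=6,fy=6,interpolation=0))
E
```

```text
clock: 19.3
tcp_pos: [0.4747, -0.0079, 0.2405]
tcp_rot: [-2.032, -2.392, 0.001]
ft_force: [-0.3, -0.4, 0.4]
opening: 1.003
grip_force: 0.0
clock: 19.6
tcp_pos: [0.4773, -0.009, 0.245]
tcp_rot: [2.032, 2.392, 0.003]
ft_force: [-0.0, -0.3, -0.1]
opening: 0.873
grip_force: 0.0
```

View pics/s7c.png

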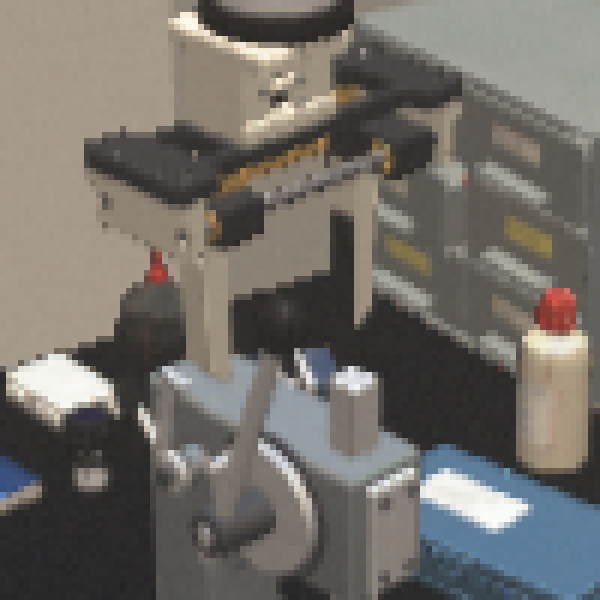

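The fingertips at (215,375) and (365,325) straddle the knob at (280,320). I'll close on it.

```bash
python3 -m inch '[[1,0,0,0,0],[1,0,0,0,0],[1,0,0,0,0],[1,0,0,0,0],[1,0,0,0,0],[1,0,0,0,0],[1,0,0,0,0],[1,0,0,0,0]]'
python3 - <<'E'
import numpy as np
a0=np.radians(70);prev=np.array([np.cos(a0),np.sin(a0)])*.15
for da in(0,.15,.3,.45,.6,.75,.85,.92,.97,1.0):
    p=np.array([np.cos(a0-da),np.sin(a0-da)])*.15-prev
    print(da,(np.array([.16*p[0],-.987*p[0],p[1]])/.25).round(3))
E
```

```text
clock: 20.45
tcp_pos: [0.476, -0.0092, 0.243]
tcp_rot: [-2.035, -2.394, 0.0]
ft_force: [0.3, -0.3, 0.1]
opening: 0.286
grip_force: 30.0
0 [ 0. -0.  0.]
0.15 [ 0.013 -0.081 -0.037]
0.3 [ 0.025 -0.155 -0.086]
0.45 [ 0.036 -0.222 -0.145]
0.6 [ 0.045 -0.279 -0.214]
0.75 [ 0.053 -0.325 -0.291]
0.85 [ 0.057 -0.349 -0.346]
0.92 [ 0.059 -0.363 -0.386]
0.97 [ 0.06  -0.371 -0.414]
1.0 [ 0.061 -0.375 -0.432]
```

Opening 0.286 × 93 mm is about 27 mm, so the ball is gripped at 30 N. I'll pull it along its arc.

```bash
python3 -m inch '[[1,0.006,-0.041,-0.017,0],[1,0.013,-0.081,-0.037,0],[1,0.019,-0.118,-0.06,0],[1,0.025,-0.155,-0.086,0],[1,0.031,-0.19,-0.115,0],[1,0.036,-0.222,-0.145,0],[1,0.041,-0.251,-0.178,0],[1,0.041,-0.251,-0.178,0]]'
python3 - <<'E'
from h import *
get_image("side")
for l in["lever_knob","ram_foot"]:
    r=landmark_of("side",l);print(l,[(np.round(x["position"],3).tolist(),round(x["conf"],2)) for x in r[:1]])
E
```

```text
clock: 21.25
tcp_pos: [0.4869, -0.0741, 0.1978]
tcp_rot: [2.036, 2.391, -0.001]
ft_force: [-0.2, 1.3, 5.6]
opening: 0.284
grip_force: 30.0
lever_knob [([0.49, -0.07, 0.256], 0.54)]
ram_foot []
```

```bash
python3 -m inch '[[1,0.004,-0.028,-0.036,0],[1,0.008,-0.052,-0.074,0],[1,0.012,-0.074,-0.113,0],[1,0.014,-0.087,-0.14,0],[1,0.016,-0.098,-0.168,0],[1,0.016,-0.098,-0.168,0]]'; python3 -m inch '[[1,0.001,-0.007,-0.02,0],[1,0.002,-0.014,-0.04,0],[1,0.002,-0.014,-0.04,0]]'; python3 -m inch '[[1,0.001,-0.008,-0.028,0],[1,0.001,-0.008,-0.028,0]]'
```

```text
clock: 22.0
tcp_pos: [0.4911, -0.0989, 0.1566]
tcp_rot: [2.034, 2.39, -0.002]
ft_force: [0.8, -1.9, 6.5]
opening: 0.289
grip_force: 30.0
clock: 22.3
tcp_pos: [0.4917, -0.1024, 0.147]
tcp_rot: [2.033, 2.39, -0.002]
ft_force: [-1.1, -2.4, 7.4]
opening: 0.285
grip_force: 30.0
clock: 22.5
tcp_pos: [0.4921, -0.1044, 0.1406]
tcp_rot: [2.033, 2.39, -0.001]
ft_force: [-1.7, -1.1, 13.0]
opening: 0.286
grip_force: 30.0
```

```bash
python3 -m inch '[[1,0,-0.002,-0.008,0],[1,0,-0.002,-0.008,0],[1,0,-0.002,-0.008,0]]'; python3 - <<'E'
from h import *
for c in("side","top"):
 get_image(c)
 for l in["lever_knob","ram_foot","jaw_mid","cell","catch_tab","catch_pivot","objective","eyepiece","canister"]:
    r=landmark_of(c,l);print(c,l,[(np.round(x["position"],3).tolist(),round(x["conf"],2)) for x in r[:1]])
s=observe();print(s["clock"],s["tcp_pos"],s["ft_force"])
p,d=get_image("side");cv2.imwrite("pics/s8c.png",cv2.resize(p[150:270,260:380,::-1],None,fx=5,fy=5,interpolation=0))
E
```

```text
clock: 22.8
tcp_pos: [0.4922, -0.1047, 0.1396]
tcp_rot: [2.032, 2.39, -0.001]
ft_force: [-3.3, 0.7, 17.1]
opening: 0.289
grip_force: 30.0
side lever_knob [([0.494, -0.1, 0.198], 0.52)]
side ram_foot []
side jaw_mid [([0.537, 0.013, 0.041], 0.76)]
side cell []
side catch_tab [([0.537, 0.014, 0.031], 0.56)]
side catch_pivot [([0.477, 0.1, 0.154], 0.56)]
side objective [([0.466, 0.041, 0.154], 0.69)]
side eyepiece [([0.57, 0.357, -0.003], 0.48)]
side canister [([0.482, -0.376, -0.001], 0.65)]
top lever_knob []
top ram_foot []
top jaw_mid [([0.54, 0.015, 0.039], 0.67)]
top cell []
top catch_tab [([0.557, -0.083, 0.065], 0.22)]
top catch_pivot [([0.477, 0.098, 0.16], 0.69)]
top objective []
top eyepiece [([0.564, 0.359, -0.002], 0.51)]
top canister [([0.483, -0.382, 0.002], 0.55)]
23.8 [ 0.49222138 -0.10467948  0.13966927] [-3.29799197  0.27937253 17.86046232]
```

View pics/s8c.png

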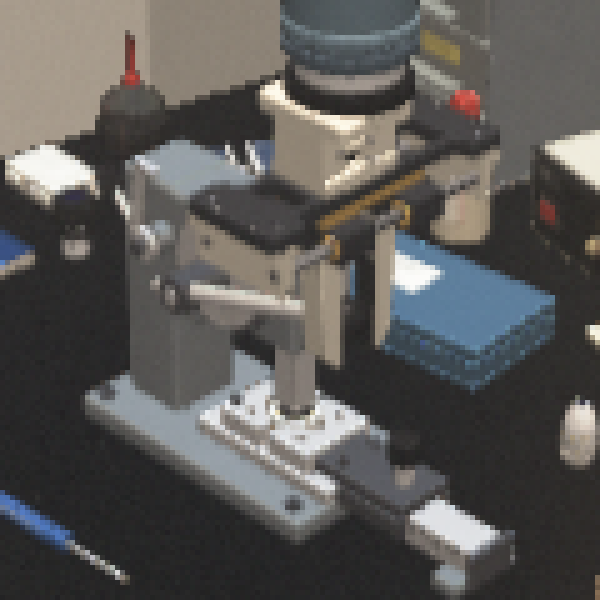

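The ram foot is inside the cell's bore (295,410). The knob is at 0.198 m, the height given for the ring home, and the force is 18 N at a hard stop. The catch is still open and I still have the grip, so I'm handing in.

```bash
python3 -c "
from plant import *
print(finish_job())"
```

```text
the job is handed in; nothing more can be done
None
```

The job is handed in at about 24 s: jaw shut on the cell, catch flipped open (about 0.85 rad), ring judged home from the hard stop, and the knob still gripped at about 18 N; I saw no sign that the eyepiece or canister moved, but the objective was not confirmed in the last pictures.

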